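# Switch the hi-fi selector to the record player

## Task

Switch the hi-fi over to the record player: with your fingertips, gently push the upright tab of the rotary selector round until it points at the middle of the ring-shaped mark, then press the round button behind the selector fully in and let it come out again. Only push, do not pinch the tab, and leave all the loose things on and around the unit where they are.

Things in the scene. Friction and masses are not known exactly. Their poses are not given: they have to be found in the camera images.
- unit: The hi-fi selector unit: a black box with wooden sides, 260 x 260 mm, its flat top 55 mm above the table; it is fixed. Origin at the centre of its underside, x towards its rear (away from the robot at yaw 0), y to its left, z up.
- selector: Rotary selector on the unit: grey plastic disc of 60 mm radius, top 73 mm above the table, with an upright tab at its rim. Origin on its vertical axis at the height of the unit's top, 10 mm in front of the unit's centre; its x points to the tab. Turns both ways, dry friction (2 N at the tab), stays where left. Starts within 0.5 rad of the unit's front; stops at 2.3 rad either side, so it cannot pass the rear.
- tab (a point): Centre of the tab, an upright aluminium plate on the disc: 34 mm long radially (43 to 77 mm from the axis), 8 mm thick, foot 73 mm and top 108 mm above the table. The point is 60 mm from the axis, 90.5 mm above the table; x radially outward (where the tab points), y along counter-clockwise turning, z up.
- ring_mark (a point): Centre of the top of the ring-shaped mark: 36 mm across, 20 mm hole, 4 mm high, on the unit's top, 100 mm from the selector's axis, at one of six places: 0.85, 1.5 or 2.15 rad to either side of the unit's front. The others carry raised aluminium marks of other shapes (bar, two bars, square, cross, three dots).
- button_top (a point): Centre of the top of the round aluminium push button, 28 mm across, on a grey housing on the unit's top behind the selector (its top 77 mm above the table, 102 mm behind the unit's centre).
- button (a joint): Travel of the button, m: 0 out, 0.006 fully in. It springs back; fully in takes about 4 N.
- matchbox_top: Bystander, loose, sizes in mm: red matchbox, 54 x 37 x 15, lying on the unit's top at its rear right corner. Origin at the centre of its underside.
- matchbox_low: Bystander, loose, sizes in mm: green matchbox, 54 x 37 x 15, on the table just to the right of the unit. Origin at the centre of its underside.
- case: Bystander, loose, sizes in mm: flat polished steel case, 85 x 75 x 18, on the table to the left of the unit. Origin at the centre of its underside.
- lighter: Bystander, loose, sizes in mm: pocket lighter standing upright, 36 x 13 x 58 high, on the table to the left of the unit, towards its front. Origin at the centre of its underside.
- ashtray: Bystander, loose, sizes in mm: amber glass bowl, 140 across, 40 high, on the right of the table. Origin at the centre of its underside.
- mug: Bystander, loose, sizes in mm: white mug, 80 across, 95 high, on the left of the table. Origin at the centre of its underside.
- remote: Bystander, loose, sizes in mm: black remote control, 160 x 45 x 18, lying on the right of the table near the robot. Origin at the centre of its underside.

How it is judged:
By the outcome, as a careful person would: the job done as asked, in the order asked, and still so for the second after the job is handed in, with the robot touching nothing.
It also fails if it takes over 48 s, if anything falls off the work surface, if the arm or the gripper's body presses on something with over 40 N, if the wrist force passes 120 N, or if a joint passes its speed limit or range.

## Robot

A 6-joint arm with a two-finger parallel gripper is mounted at the origin on the work surface. World frame = base frame: x ahead of the robot, y to its left, z up, the work surface at z = 0. Lengths are in m, angles in rad, forces in N, time in s.
With the tool pointing down it reaches from about 0.225 to 0.875 m from the base axis. Payload 3.4 kg.
Tool frame: the origin (TCP) lies at the very end of the fingers, on their centre line; the grasp point (between the pads) lies 19 mm behind it; z points along the fingers, y is the line along which they close (so a half turn about z gives the same grasp; the last joint's range is limited). The gripper opens to 85 mm and grips with 20 to 120 N. Pads are 22 mm wide; open, the fingers measure 114 mm over their backs; the gripper's body (76 mm by 85 mm) begins 54 mm behind the grasp point. The pads swing forward as they close: fully open they stand 13 mm farther back than shut.
Start: joints at [-1.293, 0.276, 1.505, -0, 1.361, -0.121], TCP at [0.223, -0.53, 0.231] pointing down, gripper open.
Joint ranges: [-2.89, 2.89], [-0.75, 2.08], [0.22, 2.7], [-1.18, 4.32], [0.11, 2.71], [-2.7, 2.7]. Speed limits (rad/s): [2.57, 2.57, 3.14, 3.14, 3.14, 3.14].

## Interface

Orientations are given as a unit quaternion [w, x, y, z].
In Python, from rig import readout, vision, manip gives the robot as it stands.
- The arm moves only by the shell command python3 -m handwheel 'ROWS' [FORCE]. ROWS is JSON, a list of rows, each a list of 3 entries, a list of its own where there are three numbers: the shift along the tool's x, y, z in mm, then the turn, a rotation vector about the tool's x, y, z in units of 6 degrees (1.0 is 6 degrees), then the closure, from -1 (fully open) to 1 (shut), so that 0 is half open. A call has 1 to 20 rows; each row shifts and turns the commanded pose from where the row before left it, along the tool's axes as they then stand; what a row does not reach is not made up. A row lasts 1/8 s, in which the tool goes at most 62.5 mm and 10.7 degrees, less where a joint would pass 70% of its speed; a pose out of reach is approached as far as the arm can. A call is refused whole if a number of a shift passes 62.5 or a number of a turn 1, either way. A call with a gripper value outside its range is refused whole. The fingers move at their own pace and stop on an object; FORCE is the grip in N (left out, the last holds). Time passes only in rows, so rows that do not move let the fingers close. It gives the time, the measured TCP pose, the force, the opening and the grip force at its end, in the units of the state.
- readout.get_state(): the state, without advancing time (a new reading comes with each control period).
- vision.get_image(name): name is "scene" or "top" or "wrist"; returns the picture (480x640x3 uint8, blue, green, red); there is no depth.
- vision.camera_params(name): a dict with "intrinsics" (3x3 intrinsics, pixels), "rvec" (rotation vector, rad) and "tvec" (3), from world to camera coordinates, as OpenCV has them; the wrist camera has in their place "hand_eye" (4x4, takes a point from camera to tool coordinates, whose origin is the TCP and whose axes are the flange's). Camera axes: x right, y down, z forward; pixel columns grow to the right and rows downward; lengths in m; the calibration is good to about 2 mm. The wrist camera is an equidistant fisheye: a pixel r from the principal point sees the ray r / f radians off the axis. A picture is of the moment at which its call begins: read the wrist's pose just before it. camera_params takes no time and is no camera call.
- manip.sign_off(): hands the job in; it is judged then, once.
The state is a dict: "clock": time; "qpos": joint angles; "qd": joint speeds; "effort": joint torques, N m; "position": TCP position; "ee_rot": TCP orientation; "contact_force": force on the tool from outside, world axes, zero at the start; "moment": the same for the moment, N m; "width": finger opening in m; "gripper_force": force on a finger pad.
Only numpy, scipy, OpenCV 4.12 (cv2) and the standard library are available. Lean on these libraries where they do the work, as an engineer would, in place of code of your own. Each camera call takes 0.05 s, during which the arm holds its last target. There are 200 camera calls.

## Working session

There is one attempt and no reset: what is moved stays moved. The work goes in short steps, Python scripts to look and compute and a shell command to move; the robot and the scene stay as the last step left them, time stands still between calls to the robot, and variables do not carry over. Pictures are saved under pics/ and viewed, at most 10 in all, crops included, and the job is handed in when it is done.

```bash
mkdir -p pics; python3 - <<'E'
from rig import readout, vision
import cv2
for n in("scene","top"):
    cv2.imwrite(f"pics/{n}0.png",vision.get_image(n)); p=vision.camera_params(n); print({k:(v.round(3).tolist() if hasattr(v,'round') else v) for k,v in p.items()})
s=readout.get_state(); print({k:(v if not hasattr(v,'tolist') else v.tolist()) for k,v in s.items()})
E
```

```text
{'intrinsics': [[603.856, 0.0, 325.933], [0.0, 603.856, 244.058], [0.0, 0.0, 1.0]], 'rvec': [2.209, 1.512, -0.428], 'tvec': [-0.193, -0.36, 1.845]}
{'intrinsics': [[438.666, 0.0, 317.859], [0.0, 438.666, 257.274], [0.0, 0.0, 1.0]], 'rvec': [2.186, -2.128, 0.157], 'tvec': [-0.005, 0.521, 1.159]}
{'clock': 0.1, 'qpos': [-1.2929945513280698, 0.27650409278664867, 1.5060095747061963, 3.78324455041784e-05, 1.3607322329468639, -0.12102180109059556], 'qd': [0.0006572018135664575, -0.0012330840941605567, -0.0034932664385037915, -0.0009485329566019553, 0.00039937290143833305, -0.0009862091992625113], 'effort': [0.0018507224740460515, -41.76989793777466, -24.640456438064575, -4.394912593852496e-05, 0.005704659124603495, 1.2126549364666062e-06], 'position': [0.22315452837082692, -0.5294055553065906, 0.2305407944878258], 'ee_rot': [-0.0008255333401872531, 0.9801837172556364, 0.19808886081415142, -4.629232011398969e-05], 'contact_force': [0.18245669360412534, 0.09205081011406817, 0.17160168496827488], 'moment': [0.0014461332205674728, 0.04309492176082886, 0.020186499180875225], 'gripper_force': 0.0, 'width': 0.08529567635511058}
```

View pics/top0.png

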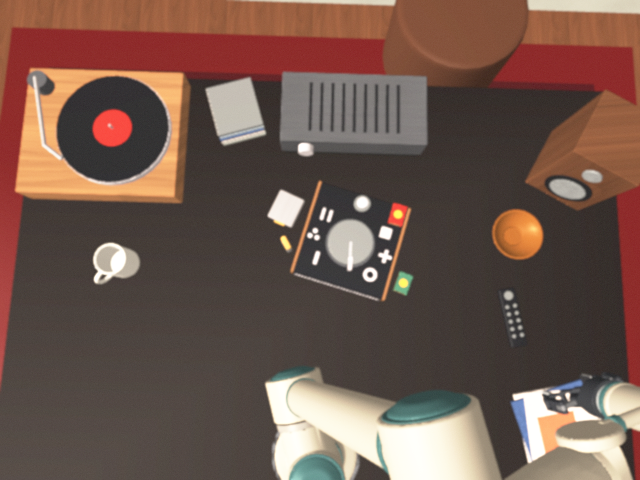

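View pics/scene0.png

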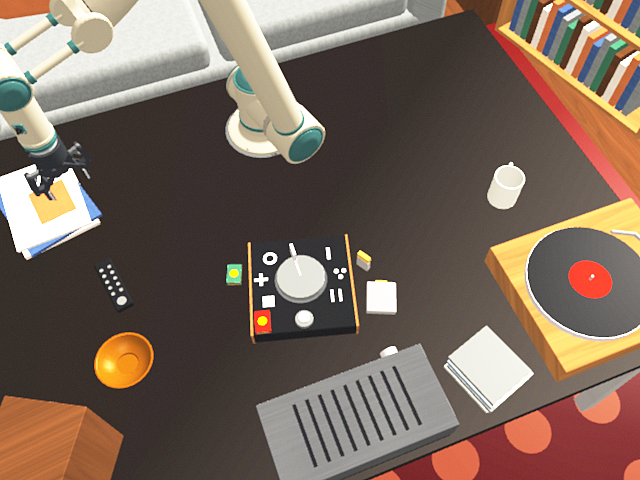

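The top view shows the selector disc at about (350,243), the tab pointing to (350,268), the ring at (370,274) and the button at (362,203). The ring is the first mark to the right of the front, and the way to it is clear. Next I'll cast rays to get positions.

```bash
cat > h.py <<'E'
import numpy as np, cv2
from rig import readout, vision
from scipy.spatial.transform import Rotation as R
def cast(n,uv,z):
    p=vision.camera_params(n); K=np.array(p["intrinsics"]); Rm=cv2.Rodrigues(np.array(p["rvec"],float))[0]; t=np.array(p["tvec"]).ravel()
    d=Rm.T@np.linalg.solve(K,[uv[0],uv[1],1]); c=-Rm.T@t
    return (c+d*(z-c[2])/d[2])
def wcast(uv,z,s):
    p=vision.camera_params("wrist"); K=np.array(p["intrinsics"]); H=np.array(p["hand_eye"])
    q=np.array([(uv[0]-K[0,2]),(uv[1]-K[1,2])]); r=np.hypot(*q); th=r/K[0,0]
    d=np.array([*(q/max(r,1e-9)*np.sin(th)),np.cos(th)])
    Rt=R.from_quat(np.roll(s["ee_rot"],-1)).as_matrix()
    d=Rt@H[:3,:3]@d; c=Rt@H[:3,3]+s["position"]
    return c+d*(z-c[2])/d[2]
def blobs(im,lo=120,smax=60,amin=8):
    h=cv2.cvtColor(im,cv2.COLOR_BGR2HSV); m=((h[...,2]>lo)&(h[...,1]<smax)).astype(np.uint8)
    n,l,st,c=cv2.connectedComponentsWithStats(m)
    return [(c[i].round(1).tolist(),st[i].tolist()) for i in range(1,n) if st[i,4]>=amin]
E
python3 - <<'E'
from h import *
im=cv2.imread("pics/top0.png")
for lo in(90,190):
  for c,st in blobs(im,lo):
    if 290<c[0]<410 and 185<c[1]<300: print(lo,c,st,cast("top",c,.073)[:2].round(4),cast("top",c,.059)[:2].round(4))
cv2.imwrite("pics/crop1.png",cv2.resize(im[175:305,285:425],None,fx=4,fy=4,interpolation=cv2.INTER_CUBIC))
p=vision.camera_params("wrist");print(p["intrinsics"],np.round(p["hand_eye"],3))
E
```

```text
90 [361.6, 203.2] [353, 195, 18, 18, 256] [ 0.6653 -0.1045] [ 0.669 -0.106]
90 [322.5, 213.3] [319, 206, 8, 15, 80] [ 6.345e-01 -3.000e-04] [ 6.379e-01 -5.000e-04]
90 [329.5, 215.4] [326, 209, 8, 14, 79] [ 0.6293 -0.0191] [ 0.6326 -0.0196]
90 [349.7, 243.1] [325, 219, 50, 53, 1951] [ 0.5559 -0.0743] [ 0.5583 -0.0754]
90 [385.3, 232.5] [378, 225, 16, 16, 182] [ 0.5871 -0.1686] [ 0.5899 -0.1709]
90 [313.6, 234.0] [306, 227, 15, 14, 133] [0.5776 0.022 ] [0.5803 0.022 ]
90 [384.7, 255.9] [377, 249, 16, 15, 150] [ 0.5242 -0.1674] [ 0.5262 -0.1697]
90 [315.9, 257.4] [312, 250, 9, 16, 101] [0.5152 0.0142] [0.5171 0.0141]
90 [369.6, 274.2] [362, 266, 16, 17, 202] [ 0.4746 -0.1279] [ 0.476  -0.1297]
90 [335.9, 286.4] [293, 273, 87, 28, 332] [ 0.4402 -0.0401] [ 0.4411 -0.0408]
90 [397.2, 276.2] [396, 273, 3, 7, 8] [ 0.4713 -0.2006] [ 0.4727 -0.2033]
190 [361.6, 202.9] [355, 196, 14, 14, 156] [ 0.6661 -0.1045] [ 0.6698 -0.106 ]
190 [322.4, 213.5] [320, 208, 6, 12, 46] [0.634 0.   ] [ 6.373e-01 -2.000e-04]
190 [329.6, 215.5] [327, 210, 6, 12, 46] [ 0.6291 -0.0194] [ 0.6323 -0.0198]
190 [349.7, 242.5] [328, 221, 44, 50, 1509] [ 0.5575 -0.0743] [ 0.5599 -0.0754]
190 [385.3, 232.4] [379, 226, 13, 14, 134] [ 0.5874 -0.1686] [ 0.5902 -0.1709]
190 [314.9, 230.1] [313, 228, 5, 5, 22] [0.5883 0.0188] [0.5911 0.0188]
190 [309.7, 235.0] [307, 233, 6, 5, 24] [0.5747 0.0322] [0.5773 0.0324]
190 [316.3, 237.0] [314, 235, 6, 5, 24] [0.5698 0.0146] [0.5723 0.0145]
190 [315.9, 257.3] [313, 251, 7, 14, 62] [0.5154 0.0142] [0.5173 0.0141]
190 [384.7, 256.0] [378, 250, 14, 13, 97] [ 0.524  -0.1674] [ 0.526  -0.1697]
190 [369.6, 274.2] [363, 268, 14, 14, 133] [ 0.4746 -0.1279] [ 0.476  -0.1297]
[[371.64829954   0.         312.20449012]
 [  0.         371.64829954 239.72160445]
 [  0.           0.           1.        ]] [[ 0.    -0.966 -0.259  0.066]
 [ 1.     0.001 -0.    -0.   ]
 [ 0.    -0.259  0.966 -0.144]
 [ 0.     0.     0.     1.   ]]
```

View pics/crop1.png

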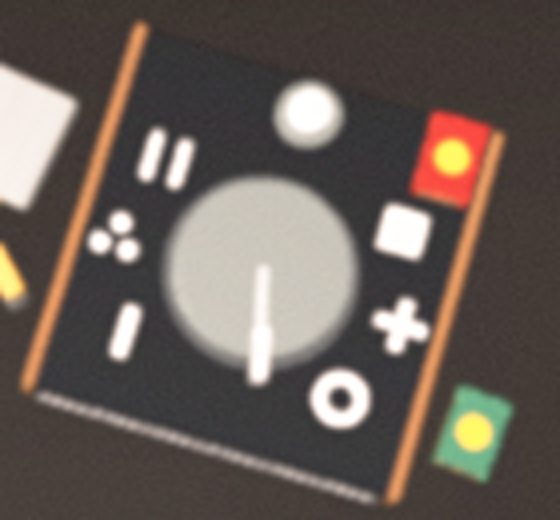

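```bash
python3 -m handwheel '[[[20,-18,0],[0,0,0],1],[[36,-31,0],[0,0,0],1],[[36,-31,0],[0,0,0],1],[[36,-31,0],[0,0,0],1],[[36,-31,0],[0,0,0],1],[[36,-31,0],[0,0,0],1],[[36,-31,0],[0,0,0],1],[[36,-31,0],[0,0,0],1],[[36,-31,0],[0,0,0],1],[[36,-31,0],[0,0,0],1],[[36,-31,0],[0,0,0],1],[[36,-31,0],[0,0,0],1],[[9,-4,0],[0,0,0.95],1],[[0,0,0],[0,0,0.95],1],[[0,0,0],[0,0,0.95],1],[[0,0,0],[0,0,0.95],1],[[0,0,0],[0,0,0],1],[[0,0,0],[0,0,0],1]]'
python3 - <<'E'
from h import *
s=readout.get_state(); im=vision.get_image("wrist"); cv2.imwrite("pics/w1.png",im)
print(s["position"],s["ee_rot"],s["width"],s["clock"])
for c,st in blobs(im,170,60,40): print(c,st,wcast(c,.059,s).round(4)[:2],wcast(c,.077,s).round(4)[:2])
for e in([349.7,270],[350.5,242]): print(cast("top",e,.108),cast("top",e,.073))
E
```

```text
clock: 2.35
position: [0.4734, -0.0298, 0.2312]
ee_rot: [-0.0, 1.0, 0.001, -0.0]
contact_force: [-0.1, 0.2, 0.2]
width: -0.0002
gripper_force: 0.0
[ 0.47339323 -0.02981027  0.23124107] [-1.10540141e-04  9.99999116e-01  1.31396249e-03 -1.68804175e-04] -0.00016705366313873285 2.35
[181.5, 33.4] [137, 0, 92, 77, 4597] [0.6418 0.0862] [0.636  0.0796]
[403.1, 9.1] [379, 0, 48, 23, 881] [ 0.6618 -0.1078] [ 0.6549 -0.1033]
[279.1, 30.5] [270, 13, 19, 36, 354] [ 0.6374 -0.0008] [ 0.6318 -0.0025]
[301.9, 35.8] [293, 18, 19, 37, 363] [ 0.6321 -0.0202] [ 0.6268 -0.0207]
[368.1, 121.6] [297, 48, 143, 173, 16419] [ 0.5575 -0.0763] [ 0.5564 -0.0736]
[472.2, 93.1] [454, 73, 37, 41, 982] [ 0.5897 -0.1714] [ 0.5868 -0.1633]
[255.7, 83.2] [248, 76, 16, 15, 186] [0.5905 0.0186] [0.5876 0.0159]
[239.8, 99.1] [232, 92, 16, 15, 184] [0.5772 0.0322] [0.575  0.0287]
[261.0, 104.3] [254, 97, 15, 16, 190] [0.572 0.014] [0.5701 0.0116]
[469.2, 162.9] [451, 144, 37, 39, 676] [ 0.526  -0.1702] [ 0.5267 -0.1622]
[261.7, 169.0] [252, 149, 21, 41, 491] [0.5164 0.0138] [0.5177 0.0114]
[424.9, 216.5] [406, 197, 39, 40, 897] [ 0.4759 -0.1302] [ 0.4795 -0.1245]
[304.4, 322.9] [299, 319, 9, 12, 52] [ 0.3718 -0.0222] [ 0.3814 -0.0226]
[319.8, 323.0] [317, 319, 9, 12, 54] [ 0.3718 -0.0369] [ 0.3813 -0.0365]
[612.3, 439.4] [575, 379, 65, 101, 2900] [ 0.1058 -0.5383] [ 0.1305 -0.5094]
[498.1, 423.2] [493, 413, 11, 22, 123] [ 0.2147 -0.2651] [ 0.2332 -0.2517]
[ 0.48047626 -0.07256686  0.108     ] [ 0.48424657 -0.07547227  0.073     ]
[ 0.55284274 -0.07343898  0.108     ] [ 0.55889352 -0.07637187  0.073     ]
```

View pics/w1.png

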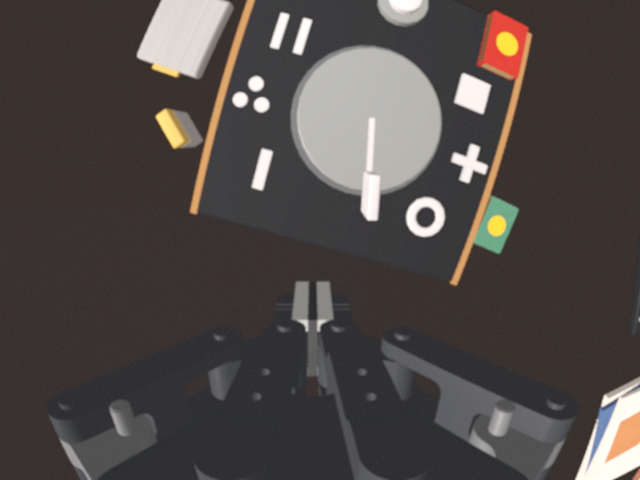

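The wrist view shows the tab from (372,172) to (370,220), the ring at (425,217) and the closed fingers clear of the unit. Wrist and top casts of the marks agree to about 1 mm.

```bash
cat >> h.py <<'E'
AX=None
def marks(im,s):
    # fit axis+yaw from the six mark centres nominally on a 100 mm circle
    P=np.array([[.476,-.130],[.526,-.170],[.590,-.171],[.5167,.014],[.580,.022],[.635,-.0105]])
    a=np.array([.85,1.5,2.15,-.85,-1.5,-2.15])+np.pi
    Q=.1*np.c_[np.cos(a),np.sin(a)]
    Qc=Q-Q.mean(0);Pc=P-P.mean(0); H=Qc.T@Pc
    yaw=np.arctan2(H[0,1]-H[1,0],H[0,0]+H[1,1]); c,sn=np.cos(yaw),np.sin(yaw)
    Rm=np.array([[c,-sn],[sn,c]]); ax=P.mean(0)-Rm@Q.mean(0)
    return ax,yaw,Pc-Qc@Rm.T,Rm
E
python3 - <<'E'
from h import *
s=readout.get_state(); im=cv2.imread("pics/w1.png")
ax,yaw,res,Rm=marks(0,0); print(ax,yaw,np.abs(res).max(),"button",ax+Rm@[.112,0],"target",yaw+np.pi+.85-2*np.pi)
for uv,z in(([371,119],.073),([369.5,171],.073),([370.5,220],.108),([363,217],.108),([378,219],.108)):
    p=wcast(uv,z,s)[:2]; print(uv,p.round(4),np.arctan2(*(p-ax)[::-1]).round(3),np.hypot(*(p-ax)).round(4))
g=cv2.cvtColor(im,cv2.COLOR_BGR2GRAY)
for v in(130,150,165,180,200,212): print(v,g[v,355:390].tolist())
for u in (404,): print(wcast((u,3),.077,s))
E
```

```text
[ 0.55983346 -0.07590607] -0.27438052785983613 0.00034152909210033444 button [ 0.6676439  -0.10625255] target -2.565973181449629
[371, 119] [ 0.559  -0.0768] -2.307 0.0012
[369.5, 171] [ 0.5163 -0.0763] -3.133 0.0435
[370.5, 220] [ 0.4827 -0.0727] 3.1 0.0772
[363, 217] [ 0.4849 -0.067 ] 3.024 0.0755
[378, 219] [ 0.4835 -0.0784] -3.109 0.0764
130 [186, 185, 186, 185, 186, 186, 185, 186, 185, 185, 185, 185, 197, 221, 239, 247, 249, 247, 238, 218, 195, 185, 182, 185, 185, 185, 184, 184, 184, 184, 183, 184, 183, 185, 184]
150 [184, 184, 183, 184, 183, 183, 184, 184, 184, 184, 185, 197, 220, 240, 247, 247, 247, 239, 216, 191, 184, 184, 185, 183, 184, 183, 184, 184, 184, 183, 182, 184, 184, 183, 183]
165 [185, 184, 185, 183, 184, 184, 184, 183, 183, 183, 193, 215, 238, 246, 249, 247, 239, 219, 194, 184, 183, 183, 183, 183, 182, 183, 184, 183, 184, 183, 183, 182, 182, 182, 183]
180 [183, 184, 183, 182, 182, 182, 186, 200, 223, 237, 241, 241, 242, 244, 250, 255, 255, 255, 253, 252, 251, 250, 248, 243, 224, 197, 181, 180, 182, 181, 181, 181, 182, 181, 181]
200 [59, 59, 61, 59, 60, 92, 172, 224, 239, 241, 240, 240, 243, 252, 255, 255, 253, 250, 248, 247, 246, 243, 231, 200, 144, 85, 58, 60, 60, 58, 57, 60, 59, 57, 58]
212 [60, 59, 61, 56, 56, 75, 134, 191, 222, 235, 240, 245, 253, 255, 255, 251, 249, 246, 245, 243, 240, 230, 201, 148, 86, 61, 57, 57, 59, 56, 57, 58, 59, 59, 57]
[ 0.66086069 -0.10454431  0.077     ]
```

```bash
python3 -m handwheel '[[[27,13,0],[0,0,0],1],[[0,0,35],[0,0,0],1],[[0,0,35],[0,0,0],1],[[0,0,30],[0,0,0],1],[[0,0,25],[0,0,0],1],[[0,0,14],[0,0,0],1],[[0,0,8],[0,0,0],1],[[0,0,0],[0,0,0],1],[[0,0,0],[0,0,0],1]]'
python3 - <<'E'
from h import *
s=readout.get_state(); im=vision.get_image("wrist"); cv2.imwrite("pics/w2.png",im)
print(s["position"],s["contact_force"])
E
```

```text
clock: 3.52
position: [0.5017, -0.0435, 0.0851]
ee_rot: [0.0, 1.0, 0.0, 0.001]
contact_force: [-0.4, 0.3, -0.1]
width: 0.0001
gripper_force: 0.0
[ 0.50170774 -0.04348171  0.08507968] [-0.38659991  0.30671544 -0.13971366]
```

View pics/w2.png

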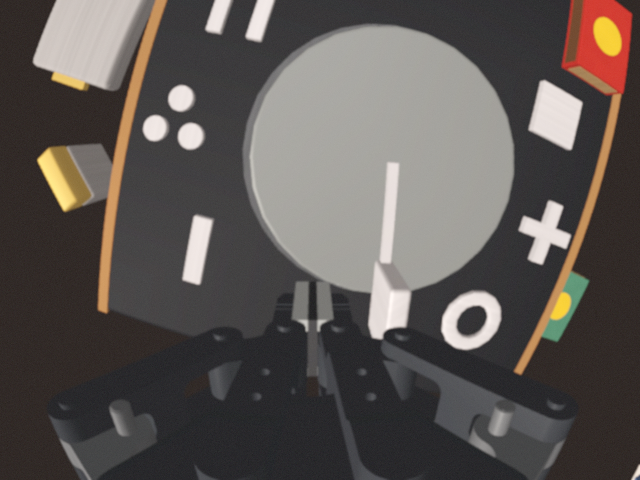

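The fingers are down beside the tab on its clockwise side, with a clear gap (fingertip edge at about x=345, tab's left face at about x=372). Now I'll ease in to contact.

```bash
python3 -m handwheel '[[[0,3,0],[0,0,0],1],[[0,3,0],[0,0,0],1],[[0,2,0],[0,0,0],1],[[0,1,0],[0,0,0],1],[[0,1,0],[0,0,0],1],[[0,1,0],[0,0,0],1],[[0,0,0],[0,0,0],1]]'; python3 -m handwheel '[[[0,1,0],[0,0,0],1],[[0,1,0],[0,0,0],1],[[0,1,0],[0,0,0],1],[[0,0,0],[0,0,0],1]]';python3 -m handwheel '[[[0,1,0],[0,0,0],1],[[0,1,0],[0,0,0],1],[[0,1,0],[0,0,0],1],[[0,0,0],[0,0,0],1]]'
```

```text
clock: 4.45
position: [0.501, -0.0544, 0.0843]
ee_rot: [0.0, 1.0, 0.0, -0.0]
contact_force: [-0.2, -0.1, 0.2]
width: 0.0
gripper_force: 0.0
clock: 4.95
position: [0.501, -0.0571, 0.0843]
ee_rot: [-0.0, 1.0, 0.0, -0.0]
contact_force: [0.1, 2.1, 1.1]
width: -0.0003
gripper_force: 0.9
clock: 5.45
position: [0.5008, -0.0604, 0.0843]
ee_rot: [-0.0, 1.0, 0.0, -0.0]
contact_force: [-0.7, 1.9, 0.4]
width: -0.0002
gripper_force: 1.0
```

```bash
python3 -m handwheel '[[[-0.6,2.1,0],[0,0,-0.5],1],[[-0.6,2.1,0],[0,0,-0.5],1],[[-0.6,2.1,0],[0,0,-0.5],1],[[-0.6,2.1,0],[0,0,-0.33],1],[[-0.6,2.1,0],[0,0,-0.33],1],[[-0.6,2.1,0],[0,0,-0.33],1],[[-0.6,2.1,0],[0,0,-0.33],1],[[-0.6,2.1,0],[0,0,-0.33],1],[[-0.6,2.1,0],[0,0,-0.33],1],[[-0.6,2.1,0],[0,0,-0.33],1],[[0,0,0],[0,0,0],1]]'
python3 - <<'E'
from h import *
s=readout.get_state(); im=vision.get_image("wrist"); cv2.imwrite("pics/w3.png",im)
ax=np.array([.5598,-.0759]);p=s["position"][:2]-ax
q=s["ee_rot"];psi=2*np.arctan2(q[2],q[1]); a=psi
x=np.array([np.cos(a),np.sin(a)]);y=np.array([np.sin(a),-np.cos(a)])
print(s["position"],psi,p@x,p@y,s["contact_force"])
E
```

```text
clock: 6.82
position: [0.4987, -0.0822, 0.0841]
ee_rot: [0.0, 0.98, 0.198, -0.001]
contact_force: [-1.3, 0.9, 0.4]
width: -0.0002
gripper_force: 0.7
[ 0.49868632 -0.08223684  0.08414105] 0.3994448283459638 -0.0587670733802365 -0.017929550509183198 [-1.31581217  0.92089999  0.40154647]
```

View pics/w3.png

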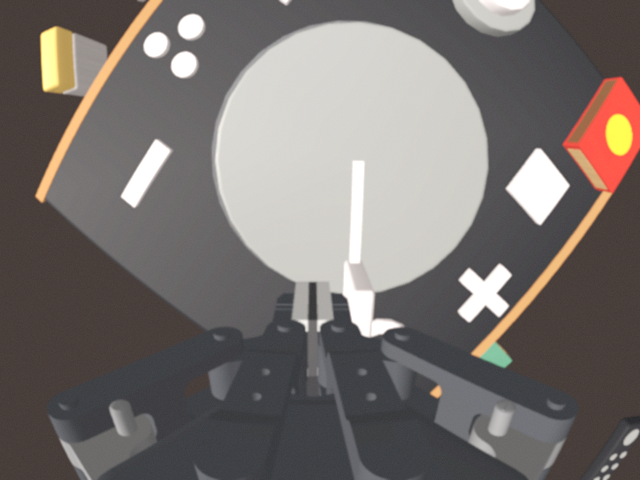

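The fingers are now pushing the tab. The pointer line runs from about (358,162) to (355,262), so I can use it to measure the angle.

```bash
cat >> h.py <<'E'
def pointer(im,s,r0,r1,ulo,uhi):
    g=cv2.cvtColor(im,cv2.COLOR_BGR2GRAY).astype(float); P=[]
    for v in range(r0,r1,3):
        w=np.clip(g[v,ulo:uhi]-205,0,None)
        if w.sum()>60: P.append(wcast(((w*np.arange(ulo,uhi)).sum()/w.sum(),v),.073,s)[:2])
    P=np.array(P); vx,vy,_,_=cv2.fitLine(P.astype(np.float32),cv2.DIST_HUBER,0,.001,.001).ravel()
    if vx>0: vx,vy=-vx,-vy
    e=P-P.mean(0); ax=np.array([.5598,-.0759]); b=P[-1]-ax
    return np.arctan2(vy,vx),np.arctan2(b[1],b[0]),P[0],P[-1],len(P)
E
python3 - <<'E'
from h import *
s=readout.get_state(); im=cv2.imread("pics/w3.png")
print(pointer(im,s,172,256,335,380))
E
```

```text
(np.float32(-2.750335), np.float64(-2.7294163817567796), array([ 0.55535075, -0.07853782]), array([ 0.52269917, -0.09212126]), 28)
```

```bash
python3 -m handwheel '[[[-0.6,2.1,0],[0,0,-0.33],1],[[-0.6,2.1,0],[0,0,-0.33],1],[[-0.6,2.1,0],[0,0,-0.33],1],[[-0.6,2.1,0],[0,0,-0.33],1],[[-0.3,0.5,0],[0,0,-0.1],1],[[0,0,0],[0,0,0],1]]'
python3 - <<'E'
from h import *
s=readout.get_state(); im=vision.get_image("wrist"); cv2.imwrite("pics/w4.png",im)
print(pointer(im,s,172,256,335,380),s["position"],2*np.arctan2(s["ee_rot"][2],s["ee_rot"][1]),s["contact_force"])
E
```

```text
clock: 7.62
position: [0.5004, -0.0912, 0.0841]
ee_rot: [-0.0, 0.963, 0.271, -0.0]
contact_force: [-2.1, 1.0, -0.1]
width: -0.0003
gripper_force: 0.9
(np.float32(-2.6059422), np.float64(-2.5832261849424123), array([ 0.55589245, -0.07929578]), array([ 0.52547178, -0.09734402]), 28) [ 0.50043908 -0.091178    0.08414106] 0.5480857349186502 [-2.14559533  0.9723528  -0.13953482]
```

```bash
python3 -m handwheel '[[[-0.3,1,0],[0,0,-0.16],1],[[-0.3,0.9,0],[0,0,-0.16],1],[[0,0,0],[0,0,0],1]]'
python3 - <<'E'
from h import *
s=readout.get_state(); im=vision.get_image("wrist")
print(pointer(im,s,172,256,335,380)[:2],2*np.arctan2(s["ee_rot"][2],s["ee_rot"][1]))
E
python3 -m handwheel '[[[0,-4,0],[0,0,0],1],[[0,-8,0],[0,0,0],1],[[0,-8,0],[0,0,0],1],[[-10,-10,-20],[0,0,0],1],[[-20,0,-40],[0,0,0],1],[[-40,0,-40],[0,0,0],1],[[0,0,-20],[0,0,0],1],[[0,0,0],[0,0,0],1],[[0,0,0],[0,0,0],1]]'
python3 - <<'E'
from h import *
s=readout.get_state(); im=vision.get_image("wrist"); cv2.imwrite("pics/w5.png",im);print(s["position"],s["contact_force"])
E
```

```text
clock: 8.05
position: [0.5012, -0.0932, 0.0842]
ee_rot: [0.0, 0.958, 0.287, -0.0]
contact_force: [-2.3, 1.9, -0.5]
width: -0.0003
gripper_force: 1.0
(np.float32(-2.5704045), np.float64(-2.548407984710873)) 0.5820861180403851
clock: 9.22
position: [0.4259, -0.106, 0.2035]
ee_rot: [-0.0, 0.958, 0.287, -0.0]
contact_force: [-0.5, 0.2, -0.6]
width: 0.0001
gripper_force: 0.0
[ 0.42589628 -0.10597151  0.20346017] [-0.53710676  0.20166137 -0.59147739]
```

View pics/w5.png

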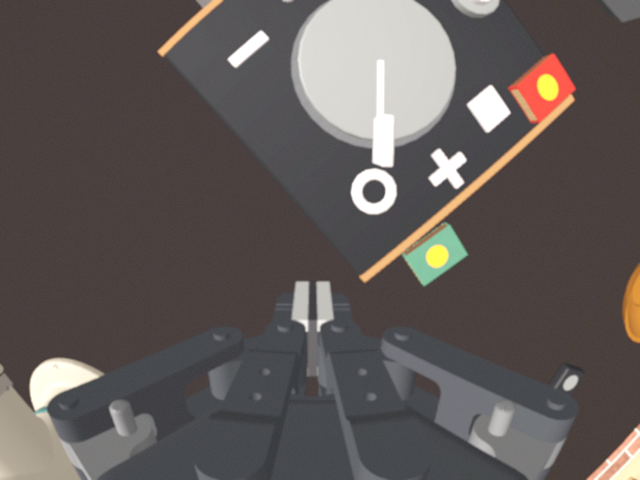

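The tab, seen from (384,115) to (383,165), now points near the ring at (374,191). I'll check that numerically.

```bash
python3 - <<'E'
from h import *
s=readout.get_state(); im=cv2.imread("pics/w5.png")
print(pointer(im,s,66,110,365,395))
r=wcast((374,191.3),.059,s)[:2]; ax=np.array([.5598,-.0759]); d=r-ax; print(r,np.arctan2(d[1],d[0]),np.hypot(*d))
g=cv2.cvtColor(im,cv2.COLOR_BGR2GRAY).astype(float)
m=((g[165:220,345:402]>170)).astype(np.uint8); 
for c,st in blobs(im,170,60,200):print(c,st)
# tab top outer edge corners
for v in(150,155,160): 
    u=np.where(g[v,365:405]>150)[0]+365; print(v,u.min(),u.max())
    for k in(u.min(),u.max()+.0): p=wcast((k,v),.108,s)[:2]-ax; print(np.arctan2(p[1],p[0]),np.hypot(*p))
E
```

```text
(np.float32(-2.5627532), np.float64(-2.556510389942873), array([ 0.5563459 , -0.07848229]), array([ 0.52949875, -0.09597326]), 15)
[ 0.475452   -0.13073831] -2.5651165045039614 0.10060727939510891
[376.0, 69.2] [296, 0, 159, 167, 18785]
[477.8, 5.1] [453, 0, 46, 14, 460]
[247.8, 48.5] [228, 30, 41, 38, 598]
[488.4, 108.3] [467, 85, 44, 48, 1176]
[447.2, 168.3] [429, 149, 38, 40, 909]
[373.4, 190.8] [351, 168, 46, 46, 1267]
[301.1, 303.9] [293, 282, 16, 50, 578]
[323.4, 303.5] [317, 282, 16, 50, 579]
[56.3, 382.8] [30, 358, 71, 79, 2255]
[498.8, 422.3] [489, 409, 21, 27, 362]
[15.8, 456.7] [0, 417, 49, 63, 1570]
[625.2, 463.1] [594, 428, 46, 52, 736]
[71.5, 455.7] [57, 439, 34, 41, 262]
150 372 393
-2.717209285866111 0.06802292900964636
-2.5122021202387206 0.06682063156110288
155 372 393
-2.7092393255038503 0.07121976495713225
-2.513278103977243 0.07008686972826592
160 372 393
-2.7018853216805705 0.07442306352116203
-2.514170929574745 0.07335649060656878
```

The pointer is at -2.563 rad and the ring at -2.566 rad, so the selector is set. Next is the button.

```bash
python3 -m handwheel '[[[25,22,0],[0,0,0],1],[[25,22,0],[0,0,0],1],[[25,22,0],[0,0,0],1],[[25,22,0],[0,0,0],1],[[25,22,0],[0,0,0],1],[[25,23,0],[0,0,0],1],[[0,0,0],[0,0,0],1],[[0,0,0],[0,0,0],1]]'
python3 - <<'E'
from h import *
s=readout.get_state(); im=vision.get_image("wrist"); cv2.imwrite("pics/w6.png",im);print(s["position"])
for c,st in blobs(im,225,60,100):
  b=wcast(c,.077,s)[:2]; d=b-s["position"][:2]; a=2*np.arctan2(s["ee_rot"][2],s["ee_rot"][1])
  print(c,st,b,"tool",d@[np.cos(a),np.sin(a)],d@[np.sin(a),-np.cos(a)])
E
```

```text
clock: 10.28
position: [0.6237, -0.1345, 0.2026]
ee_rot: [-0.001, 0.958, 0.287, -0.002]
contact_force: [-1.5, 0.2, -0.2]
width: -0.0002
gripper_force: 0.0
[ 0.62371499 -0.13450917  0.20257987]
[128.4, 53.6] [84, 3, 92, 103, 4995] [0.66419008 0.06461018] tool 0.14335402644753148 -0.1440012916189257
[182.3, 121.7] [166, 105, 33, 34, 370] [ 0.64034302 -0.00703546] tool 0.08402134118537312 -0.09729569007792942
[198.2, 139.3] [182, 123, 33, 34, 386] [ 0.63542546 -0.02509856] tool 0.06997665311091489 -0.0849180970451678
[313.4, 160.8] [294, 142, 39, 39, 1190] [ 0.66733606 -0.1060659 ] tool 0.05207450531794061 0.0002494404827980033
[136.5, 160.3] [130, 153, 14, 15, 162] [0.59574139 0.0115983 ] tool 0.057029955198338804 -0.1373954153089529
[117.8, 166.2] [112, 159, 13, 15, 152] [0.58303938 0.02441719] tool 0.053476382766210376 -0.1550882640948306
[131.3, 182.2] [125, 175, 13, 15, 153] [0.5782267  0.00722737] tool 0.03999975105738827 -0.14338218625499083
[107.7, 235.6] [95, 221, 26, 30, 332] [0.52635271 0.00689155] tool -0.00350140287694475 -0.17164299831543955
[205.7, 295.0] [196, 258, 18, 77, 469] [ 0.53105572 -0.0911703 ] tool -0.05352817753171967 -0.08717070827950264
[330.6, 278.1] [305, 261, 47, 33, 732] [ 0.59979185 -0.16668271] tool -0.03767854678018699 0.013703310181444321
[34.4, 440.7] [10, 422, 60, 40, 1330] [0.17078421 0.02229432] tool -0.29193742356998764 -0.38013966902632335
[626.1, 465.0] [607, 446, 33, 34, 332] [ 0.58129812 -0.79001382] tool -0.3960800810530831 0.5240287232004521
[603.3, 466.9] [591, 455, 24, 25, 119] [ 0.5618532  -0.71551319] tool -0.3713267156448657 0.45111974067841537
```

View pics/w6.png

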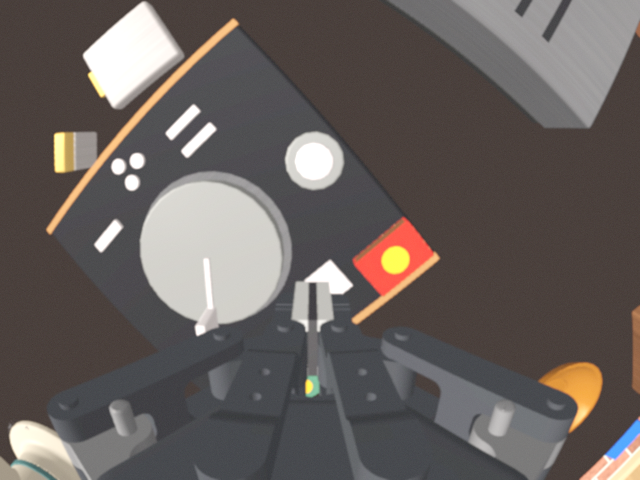

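The button is at (313,161), directly 52 mm ahead along tool x. I'll move over it and down to just above its top.

```bash
python3 -m handwheel '[[[20,0,0],[0,0,0],1],[[22,0,0],[0,0,0],1],[[10,0,0],[0,0,0],1],[[0,0,20],[0,0,0],1],[[0,0,30],[0,0,0],1],[[0,0,30],[0,0,0],1],[[0,0,25],[0,0,0],1],[[0,0,12],[0,0,0],1],[[0,0,2],[0,0,0],1],[[0,0,0],[0,0,0],1],[[0,0,0],[0,0,0],1]]'; python3 -m handwheel '[[[0,0,1],[0,0,0],1],[[0,0,1],[0,0,0],1],[[0,0,1],[0,0,0],1],[[0,0,1],[0,0,0],1],[[0,0,0],[0,0,0],1]]';  python3 -m handwheel '[[[0,0,1],[0,0,0],1],[[0,0,1],[0,0,0],1],[[0,0,1],[0,0,0],1],[[0,0,0],[0,0,0],1]]'
```

```text
clock: 11.7
position: [0.6689, -0.1068, 0.0865]
ee_rot: [0.001, 0.958, 0.287, 0.001]
contact_force: [-0.7, -0.5, -0.2]
width: -0.0002
gripper_force: 0.0
clock: 12.32
position: [0.6681, -0.1065, 0.0811]
ee_rot: [-0.0, 0.958, 0.287, -0.0]
contact_force: [-0.1, -1.0, -0.7]
width: -0.0001
gripper_force: 0.0
clock: 12.82
position: [0.6681, -0.1065, 0.0781]
ee_rot: [-0.0, 0.958, 0.287, -0.0]
contact_force: [-0.9, 0.3, -0.9]
width: -0.0003
gripper_force: 0.0
```

```bash
python3 -m handwheel '[[[0,0,1],[0,0,0],1],[[0,0,1],[0,0,0],1],[[0,0,1],[0,0,0],1],[[0,0,1],[0,0,0],1],[[0,0,0],[0,0,0],1]]'; python3 -m handwheel '[[[0,0,1],[0,0,0],1],[[0,0,1],[0,0,0],1],[[0,0,0.5],[0,0,0],1],[[0,0,0],[0,0,0],1]]'; python3 -m handwheel '[[[0,0,0.5],[0,0,0],1],[[0,0,0.5],[0,0,0],1],[[0,0,0],[0,0,0],1]]'
```

```text
clock: 13.45
position: [0.6682, -0.1066, 0.0744]
ee_rot: [0.0, 0.958, 0.287, 0.0]
contact_force: [0.7, 0.1, 2.0]
width: -0.0001
gripper_force: 1.1
clock: 13.95
position: [0.6683, -0.1066, 0.0719]
ee_rot: [0.0, 0.958, 0.287, 0.0]
contact_force: [-1.1, 0.5, 3.6]
width: -0.0001
gripper_force: 1.7
clock: 14.32
position: [0.6683, -0.1066, 0.0711]
ee_rot: [0.0, 0.958, 0.287, 0.0]
contact_force: [-0.5, -0.5, 4.3]
width: -0.0002
gripper_force: 2.4
```

```bash
python3 -m handwheel '[[[0,0,0.5],[0,0,0],1],[[0,0,0.5],[0,0,0],1],[[0,0,0],[0,0,0],1]]'; python3 -m handwheel '[[[0,0,0.5],[0,0,0],1],[[0,0,0],[0,0,0],1],[[0,0,0],[0,0,0],1]]'
```

```text
clock: 14.7
position: [0.6683, -0.1066, 0.071]
ee_rot: [0.0, 0.958, 0.287, 0.0]
contact_force: [-2.0, 0.6, 9.6]
width: 0.0001
gripper_force: 4.5
clock: 15.08
position: [0.6684, -0.1066, 0.071]
ee_rot: [0.0, 0.958, 0.287, 0.0]
contact_force: [-2.6, -0.3, 9.6]
width: -0.0001
gripper_force: 5.4
```

It's at the hard stop: 9.6 N with no further travel, so the button is fully in. Now I'll release straight up, back off and check.

```bash
python3 -m handwheel '[[[0,0,-2],[0,0,0],1],[[0,0,-4],[0,0,0],1],[[0,0,-8],[0,0,0],1],[[0,0,-20],[0,0,0],1],[[0,0,-40],[0,0,0],1],[[0,0,-40],[0,0,0],1],[[0,0,-25],[0,0,0],1],[[-30,-10,0],[0,0,0],1],[[-40,-30,0],[0,0,0],1],[[-40,-30,0],[0,0,0],1],[[-40,-30,0],[0,0,0],1],[[-40,-30,0],[0,0,0],1],[[0,0,0],[0,0,0],1],[[0,0,0],[0,0,0],1]]'
python3 - <<'E'
from h import *
s=readout.get_state(); im=vision.get_image("wrist"); cv2.imwrite("pics/w7.png",im);print(s["position"],s["contact_force"])
E
```

```text
clock: 16.82
position: [0.4388, -0.1027, 0.2087]
ee_rot: [0.001, 0.958, 0.287, 0.001]
contact_force: [0.2, -0.8, 0.4]
width: -0.0001
gripper_force: 0.0
[ 0.43876235 -0.10268857  0.20871817] [ 0.20879953 -0.80746793  0.37023366]
```

View pics/w7.png

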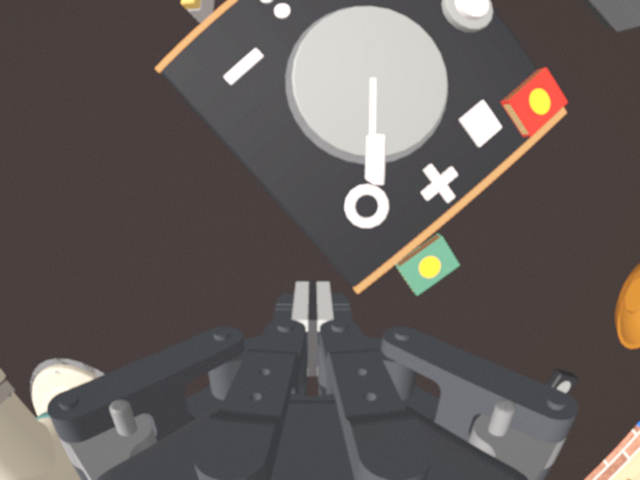

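The tab still points at the ring at (367,206). The button at (469,10) is free, both matchboxes are where they were and the robot is touching nothing.

```bash
python3 - <<'E'
from h import *
from rig import manip
s=readout.get_state(); print(pointer(cv2.imread("pics/w7.png"),s,84,128,358,390)[:2])
print(manip.sign_off())
E
```

```text
(np.float32(-2.5648084), np.float64(-2.529090320331811))
the job is handed in; nothing more can be done
None
```

The hi-fi job is handed in: the selector tab points at the ring mark (pointer about -2.565 rad against -2.566 rad), the button was pressed to its stop and released, and I saw no loose item moved (the left-hand ones weren't fully in the last view).

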